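# Cover the ribbon reels and lift off the tin lid

## Task

Set the blue ribbon reel flat on the middle of the round wooden display plate and the red reel centred on top of it, then carry the nested lids over as one (the orange post lifts both) and lower them over the reels until the clear inner lid sits fully down on the plate, with the green lid still on it. Let go, then lift the green outer lid off on its own (it has a white collar to hold), leaving the clear lid seated and untouched, and finish while still holding the green lid up, still and level, its lower edge clearly higher than the tip of the orange post. Set the reels and lids down without dropping them, and leave the yellow reel and the other shop things where they are.

Things in the scene. Friction and masses are not known exactly. Their poses are not given: they have to be found in the camera images.
- display_plate: Round wooden display plate, fixed: dark disc 120 mm across, 6 mm thick, and on it a pale step 78 mm across (74 at its chamfered top), its flat top 14 mm above the counter. Origin: centre of the underside, z up. The reels go on the step; the clear lid goes round the step (3 mm clearance) and its rim rests on the dark disc, 6 mm above the counter.
- blue_reel: Blue ribbon reel: rigid flat disc 50 mm across, 18 mm thick, about 50 g, white hub, lying flat. Origin: centre of the underside, z up.
- red_reel: Red ribbon reel, same size and origin as the blue one.
- yellow_reel: Yellow ribbon reel, same size; a bystander that stays where it is.
- inner_lid: Clear plastic inner lid, a cap open below: 90 mm outside, 84 mm inside diameter, 54 mm deep, top face 58 mm above its rim, about 160 g. A round upright orange post, 18 mm across, on its middle ends 112 mm above the rim. Origin: centre of the rim plane (lowest), z up. Starts on the counter under the nested green lid; lifted by the post it carries the green lid along.
- post_top (a point): Centre of the tip of the inner lid's orange post (112 mm above the inner lid's rim).
- outer_lid: Green tin outer lid, a cap open below, resting loosely on the inner lid: 102 mm across, 40 mm from lower edge to top face, about 180 g. A white collar (tube) on its middle, 38 mm across, 26 mm bore, 24 mm high; the orange post passes through and sticks out 26 mm above it. Origin: centre of the lower edge, z up; nested, 22 mm above the inner lid's origin. Pulls straight up off.
- collar_top (a point): Centre of the white collar's upper rim (64 mm above the outer lid's lower edge).
- button_jar: Button jar, 68 mm across, 85 mm high; bystander. Origin: centre of the underside.
- spool_green: Wooden thread spool with green thread, 34 mm across, 45 mm high; bystander. Origin: centre of the underside.
- spool_orange: Wooden thread spool with orange thread, 34 mm across, 45 mm high; bystander. Origin: centre of the underside.
- spool_white: Wooden thread spool with white thread, 34 mm across, 45 mm high; bystander. Origin: centre of the underside.
- tape_case: Grey tape-measure case, 55 x 55 x 22 mm; bystander. Origin: centre of the underside.
- pin_tin: Flat steel pin tin, 60 mm across, 20 mm high; bystander. Origin: centre of the underside.
Mind the look-alikes: they are no part of the job. What is shaped like the red_reel but turquoise is not meant.

How it is judged:
On the way, in this order (a step that is already met when the one before it is completed fails the run):
1. the blue reel lies flat on the plate's step, within 8 mm of its centre, let go (horizontal distance between blue_reel and display_plate below 0.008 m and z of blue_reel in the frame of display_plate between 0.011 and 0.017 m and angle between blue_reel's own z axis and vertical below 0.06 rad and contact force between the fingers and blue_reel below 0.2 N), for 0.2 s.
2. the red reel lies flat on the blue one, within 8 mm of its centre, let go (all of step 1 and horizontal distance between red_reel and display_plate below 0.009 m and horizontal distance between red_reel and blue_reel below 0.008 m and z of red_reel in the frame of blue_reel between 0.015 and 0.021 m and angle between red_reel's own z axis and vertical below 0.06 rad and contact force between the fingers and red_reel below 0.2 N), for 0.2 s.
3. the clear lid is seated on the plate over both reels, the green lid still nested on it, the post let go (horizontal distance between blue_reel and display_plate below 0.008 m and z of blue_reel in the frame of display_plate between 0.011 and 0.017 m and angle between each of blue_reel, red_reel's own z axis and vertical below 0.06 rad and horizontal distance between red_reel and display_plate below 0.009 m and horizontal distance between red_reel and blue_reel below 0.008 m and z of red_reel in the frame of blue_reel between 0.015 and 0.021 m and horizontal distance between inner_lid and display_plate below 0.006 m and z of inner_lid in the frame of display_plate between 0.003 and 0.009 m and angle between inner_lid's own z axis and vertical below 0.05 rad and horizontal distance between outer_lid and inner_lid below 0.008 m and z of outer_lid in the frame of inner_lid between 0.019 and 0.025 m and contact force between the fingers and inner_lid below 0.2 N and contact force between the fingers and outer_lid below 0.2 N), for 0.2 s.
At the end, for the whole second after the job is handed in: Both reels flat, blue within 8 mm of the plate's centre, red within 8 mm of blue and 9 of the plate; clear lid seated (6 mm sideways, 3 mm height, 0.05 rad), untouched; green lid held by the fingers alone, still, level to 0.2 rad, lower edge over 123 mm up (post tip: 118) (horizontal distance between blue_reel and display_plate below 0.008 m and z of blue_reel in the frame of display_plate between 0.011 and 0.017 m and angle between each of blue_reel, red_reel's own z axis and vertical below 0.06 rad and horizontal distance between red_reel and display_plate below 0.009 m and horizontal distance between red_reel and blue_reel below 0.008 m and z of red_reel in the frame of blue_reel between 0.015 and 0.021 m and horizontal distance between inner_lid and display_plate below 0.006 m and z of inner_lid in the frame of display_plate between 0.003 and 0.009 m and angle between inner_lid's own z axis and vertical below 0.05 rad and height (world z) of outer_lid above 0.123 m and angle between outer_lid's own z axis and vertical below 0.2 rad and contact force between the fingers and outer_lid above 1 N and contact force between outer_lid and inner_lid below 0.1 N and contact force between outer_lid and display_plate below 0.1 N and linear speed of outer_lid below 0.05 m/s and linear speed of inner_lid below 0.03 m/s and contact force between the fingers and inner_lid below 0.2 N); the arm keeps its last pose, push and grip.
It fails at once if the green lid comes off the clear one while that is not seated on the plate, or the clear lid is unseated by the lift (z of outer_lid in the frame of inner_lid above 0.03 m and not (horizontal distance between inner_lid and display_plate below 0.006 m and z of inner_lid in the frame of display_plate between 0.003 and 0.009 m and angle between inner_lid's own z axis and vertical below 0.05 rad)).
It fails at once if the fingers touch the clear lid or its post while the green lid is coming off (z of outer_lid in the frame of inner_lid above 0.03 m and contact force between the fingers and inner_lid above 1 N).
It fails at once if a reel or the lids are dropped on the plate (faster than 0.42 m/s just above it) ((horizontal distance between blue_reel and display_plate below 0.03 m and z of blue_reel in the frame of display_plate between 0 and 0.05 m and linear speed of blue_reel above 0.42 m/s) or (horizontal distance between red_reel and display_plate below 0.03 m and z of red_reel in the frame of display_plate between 0 and 0.06 m and linear speed of red_reel above 0.42 m/s) or (horizontal distance between inner_lid and display_plate below 0.03 m and z of inner_lid in the frame of display_plate between 0 and 0.05 m and linear speed of inner_lid above 0.42 m/s)).
It fails at once if a bystander is shifted by more than 15 mm or tipped (distance of any of yellow_reel, button_jar, spool_green, spool_orange, spool_white, tape_case, pin_tin from where it was at the start of the episode above 0.015 m or angle between any of yellow_reel, button_jar, spool_green, spool_orange, spool_white, tape_case, pin_tin's own z axis and vertical above 0.3 rad).
It also fails if it takes over 72 s, if anything falls off the work surface, if the arm or the gripper's body presses on something with over 40 N, if the wrist force passes 120 N, or if a joint passes its speed limit or range.

## Robot

A 6-joint arm with a two-finger parallel gripper is mounted at the origin on the work surface. World frame = base frame: x ahead of the robot, y to its left, z up, the work surface at z = 0. Lengths are in m, angles in rad, forces in N, time in s.
With the tool pointing down it reaches from about 0.3 to 0.875 m from the base axis. Payload 6.4 kg.
Tool frame: the origin (TCP) lies at the very end of the fingers, on their centre line; the grasp point (between the pads) lies 19 mm behind it; z points along the fingers, y is the line along which they close (so a half turn about z gives the same grasp; the last joint's range is limited). The gripper opens to 85 mm and grips with 20 to 120 N. Pads are 22 mm wide; open, the fingers measure 114 mm over their backs; the gripper's body (76 mm by 85 mm) begins 54 mm behind the grasp point. The pads swing forward as they close: fully open they stand 13 mm farther back than shut.
Start: joints at [-1.398, 0.181, 1.607, -0, 1.354, -0.206], TCP at [0.213, -0.534, 0.231] pointing down, gripper open.
Joint ranges: [-2.99, 2.99], [-0.89, 2.07], [0.3, 2.58], [-1.14, 4.28], [0, 2.63], [-3.12, 3.12]. Speed limits (rad/s): [2.57, 2.57, 3.01, 3.14, 3.14, 3.14].

## Interface

Orientations are given as a unit quaternion [w, x, y, z].
In Python, from bench import * gives the robot as it stands. The module is installed in compiled form; this text tells all that it offers.
- The arm moves only by the tool arm_command, never from a script. Its arguments are lists of equal length, an entry for each row: "dp": the shift along the tool's x, y, z in units of 0.25 m (1.0 is 0.25 m), a list of three; "turn": the turn, a rotation vector about the tool's x, y, z in units of 30 degrees (1.0 is 30 degrees), a list of three; "jaw": the opening, from 0 (shut) to 1 (fully open). A call has 1 to 5 rows; each row is the pose to reach, as a shift and turn from the pose commanded when the call began, along the tool's axes at that moment; what a row does not reach only later rows make up. A row lasts 1/8 s, in which the tool goes at most 62.5 mm and 10.7 degrees, less where a joint would pass 70% of its speed; a pose out of reach is approached as far as the arm can. A call with a number of a shift or a turn outside -1 to 1 is refused whole. A call with a gripper value outside its range is refused whole. The fingers move at their own pace and stop on an object; the grip force is fixed at half the most. Time passes only in rows, so rows that repeat a pose let the fingers close. It gives the time, the measured TCP pose, the force, the opening and the grip force at its end, in the units of the state.
- get_obs(): the state, without advancing time (a new reading comes with each control period).
- camera(name): name is "scene" or "top" or "wrist"; returns the picture (420x560x3 uint8, blue, green, red); there is no depth.
- get_calibration(name): a dict with "camera_matrix" (3x3 intrinsics, pixels), "R" (3x3) and "t" (3): a world point X has camera coordinates R X + t; the wrist camera has in their place "mount" (4x4, takes a point from camera to tool coordinates, whose origin is the TCP and whose axes are the flange's). Camera axes: x right, y down, z forward; pixel columns grow to the right and rows downward; lengths in m; the calibration is good to about 2 mm. A picture is of the moment at which its call begins: read the wrist's pose just before it. get_calibration takes no time and is no camera call.
- hand_in(): hands the job in; it is judged then, once.
The state is a dict: "time_s": time; "q": joint angles; "dq": joint speeds; "joint_efforts": joint torques, N m; "eef_pos": TCP position; "eef_rot": TCP orientation; "wrist_force": force on the tool from outside, world axes, zero at the start; "torque": the same for the moment, N m; "opening": opening from 0.0 (shut) to 1.0 (fully open); "grasp_force": force on a finger pad.
Only numpy, scipy, OpenCV 4.12 (cv2) and the standard library are available. Lean on these libraries where they do the work, as an engineer would, in place of code of your own. Each camera call takes 0.05 s, during which the arm holds its last target. There are 200 camera calls.

## Working session

There is one attempt and no reset: what is moved stays moved. The work goes in short steps, Python scripts to look and compute and a tool call to move; the robot and the scene stay as the last step left them, time stands still between calls to the robot, and variables do not carry over. Pictures are saved under pics/ and viewed, at most 10 in all, crops included, and the job is handed in when it is done.

Besides the shell and the picture viewer there is one more tool, called after ">>>" as a command line: name --argument value ..., lists and objects as JSON in quotes. arm_command: Moves the arm, as the interface text tells. Its arguments: {"type":"object","properties":{"dp":{"type":"array"},"turn":{"type":"array"},"jaw":{"type":"array"}},"required":["dp","turn","jaw"]}

```bash
mkdir -p pics; python3 - <<'E'
from bench import *
import cv2, numpy as np
o=get_obs(); print({k:np.round(v,3).tolist() for k,v in o.items()})
for n in("top","scene"):
    im=camera(n); cv2.imwrite(f"pics/{n}0.png",im); c=get_calibration(n); print(n,np.round(c["camera_matrix"],1).tolist(),np.round(c["R"],3).tolist(),np.round(c["t"],3).tolist())
print(np.round(get_calibration("wrist")["mount"],3).tolist())
E
```

```text
{'time_s': 0.0, 'q': [-1.398, 0.182, 1.608, -0.0, 1.354, -0.206], 'dq': [-0.001, 0.002, 0.0, -0.001, -0.001, -0.0], 'joint_efforts': [0.0, -44.488, -35.133, -0.0, 0.009, -0.0], 'eef_pos': [0.213, -0.534, 0.23], 'eef_rot': [-0.001, 0.982, 0.188, 0.0], 'wrist_force': [-0.001, 0.674, 1.473], 'torque': [-0.027, -0.002, 0.032], 'grasp_force': 0.0, 'opening': 0.998}
top [[541.1, 0.0, 280.3], [0.0, 541.1, 206.5], [0.0, 0.0, 1.0]] [[-0.025, -1.0, 0.01], [-0.992, 0.023, -0.126], [0.126, -0.013, -0.992]] [-0.032, 0.59, 1.194]
scene [[505.1, 0.0, 273.8], [0.0, 505.1, 209.0], [0.0, 0.0, 1.0]] [[-0.839, 0.544, -0.001], [0.367, 0.564, -0.74], [-0.401, -0.622, -0.673]] [0.501, -0.104, 1.405]
[[-0.0, -0.944, -0.33, 0.086], [1.0, -0.001, 0.001, 0.001], [-0.002, -0.33, 0.944, -0.142], [0.0, 0.0, 0.0, 1.0]]
```

View pics/top0.png

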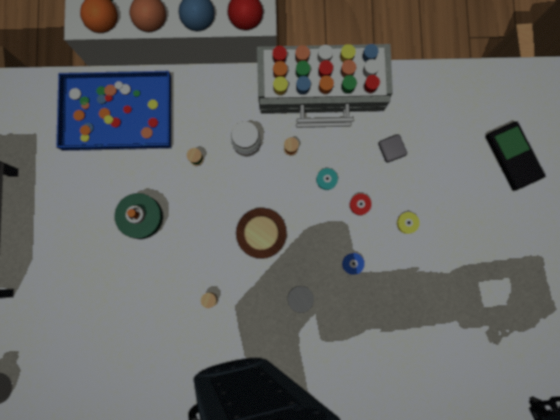

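View pics/scene0.png

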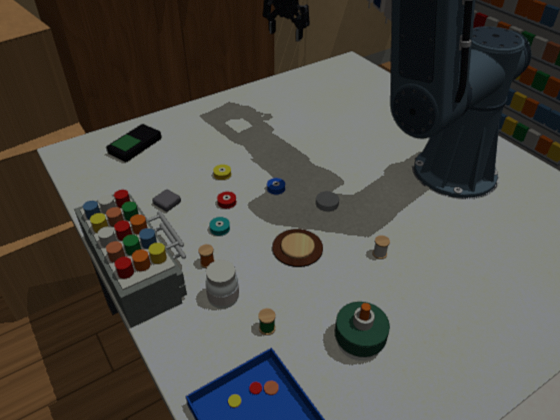

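The top view shows the plate at (261,232), blue reel (353,263), red (361,204), yellow (408,222), the turquoise look-alike (327,178) and the nested lids (137,215). The scene view agrees.

```bash
cat > h.py <<'E'
from bench import *
import cv2, numpy as np
from scipy.spatial.transform import Rotation as Ro
def Rt(q): return Ro.from_quat([q[1],q[2],q[3],q[0]]).as_matrix()
def cast(n,uv,z,o=None):
    c=get_calibration(n); d=np.linalg.inv(c["camera_matrix"])@[uv[0],uv[1],1]
    if n=="wrist":
        R=Rt(o["eef_rot"]); m=np.array(c["mount"]); C=R@m[:3,3]+o["eef_pos"]; d=R@m[:3,:3]@d
    else:
        R=np.array(c["R"]); C=-R.T@c["t"]; d=R.T@d
    return (C+d*(z-C[2])/d[2])
HUE={"blue":(105,125),"red":(172,8),"green":(65,90),"orange":(3,14),"wood":(8,30)}
def mask(im,col,s=110,v=40):
    h=cv2.cvtColor(im,cv2.COLOR_BGR2HSV); a,b=HUE[col]; H=h[...,0]
    k=(H>=a)&(H<=b) if a<b else (H>=a)|(H<=b)
    return (k&(h[...,1]>=s)&(h[...,2]>=v)).astype(np.uint8)
def blob(im,col,near=None,r=30,s=110,v=40):
    m=mask(im,col,s,v)
    if near is not None:
        w=np.zeros_like(m); cv2.circle(w,tuple(map(int,near)),r,1,-1); m&=w
    cs=cv2.findContours(m,cv2.RETR_EXTERNAL,cv2.CHAIN_APPROX_NONE)[0]
    if not cs: return None
    k=cv2.convexHull(max(cs,key=cv2.contourArea)); e=cv2.fitEllipse(k)
    return np.round(e[0],1),np.round(e[1],1)
def goto(p,yaw=None):
    """dp (units) & turn for TCP target p, tool down, tool y axis at world angle yaw (mod pi)"""
    o=get_obs(); R=Rt(o["eef_rot"]); dp=R.T@(np.array(p)-o["eef_pos"])/.25
    z=-np.array([0,0,1.]); a=yaw if yaw is not None else np.arctan2(R[1,1],R[0,1])
    y=np.array([np.cos(a),np.sin(a),0])
    if y@R[:,1]<0: y=-y
    T=np.c_[np.cross(y,z),y,z]
    return np.round(dp,4),np.round(np.degrees(Ro.from_matrix(R.T@T).as_rotvec())/30,3)
E
python3 - <<'E'
from h import *
t=cv2.imread("pics/top0.png"); s=cv2.imread("pics/scene0.png")
for nm,col,a,b,r,z,kw in [("blue","blue",(353,263),(276,185),18,.014,{}),("red","red",(361,204),(227,199),18,.014,{}),("plate","wood",(261,232),(297,247),40,.006,dict(s=60,v=20)),("post","orange",(133,213),(366,309),12,.11,{}),("green","green",(137,215),(362,328),40,.05,dict(s=60,v=20))]:
    for n,im,p in(("top",t,a),("scene",s,b)):
        e=blob(im,col,p,r,**kw); print(nm,n,e, None if e is None else np.round(cast(n,e[0],z),4))
for nm,p in dict(yellow=(408,222),turq=(327,178),tape=(393,148),pin=(300,298),spW=(209,300),spG=(195,156),spO=(291,145),jar=(246,138)).items(): print(nm,np.round(cast("top",p,.03),3))
E
```

```text
blue top (array([353. , 263.4]), array([20.9, 21.1])) [ 0.4567 -0.2099  0.014 ]
blue scene (array([275.7, 185.9]), array([16.5, 19. ])) [ 0.4588 -0.2044  0.014 ]
red top (array([360.2, 203.8]), array([20.3, 21.2])) [ 0.594  -0.2324  0.014 ]
red scene (array([226.5, 199.7]), array([16.9, 20.2])) [ 0.5951 -0.2267  0.014 ]
plate top (array([261. , 232.7]), array([49.2, 49.9])) [ 5.329e-01 -3.000e-04  6.000e-03]
plate scene (array([297.2, 247.3]), array([36.9, 50.5])) [0.5343 0.0038 0.006 ]
post top (array([132.8, 213.2]), array([ 8.4, 10.5])) [0.5729 0.2696 0.11  ]
post scene (array([364.5, 311.4]), array([11.5, 17.9])) [0.582  0.2815 0.11  ]
green top (array([138. , 215.6]), array([44. , 46.4])) [0.5744 0.2736 0.05  ]
green scene (array([363.2, 326.9]), array([48. , 57.4])) [0.5729 0.278  0.05  ]
yellow [ 0.547 -0.337  0.03 ]
turq [ 0.654 -0.156  0.03 ]
tape [ 0.721 -0.312  0.03 ]
pin [ 0.382 -0.085  0.03 ]
spW [0.383 0.119 0.03 ]
spG [0.712 0.148 0.03 ]
spO [ 0.734 -0.075  0.03 ]
jar [0.753 0.03  0.03 ]
```

```bash
python3 -c "
from h import *
print(goto((.458,-.207,.13),np.radians(-30)))"
```

```text
(array([ 1.3953, -0.8508,  0.4037]), array([-0.003, -0.002, -1.277]))
```

>>> arm_command --dp '[[0.9,-0.55,0.26],[0.9,-0.55,0.26],[0.9,-0.55,0.26],[0.9,-0.55,0.26],[0.9,-0.55,0.26]]' --turn '[[0,0,-0.8],[0,0,-0.8],[0,0,-0.8],[0,0,-0.8],[0,0,-0.8]]' --jaw '[1,1,1,1,1]'

```text
time_s: 0.72
eef_pos: [0.3717, -0.3196, 0.1648]
eef_rot: [-0.002, 0.921, 0.39, -0.0]
wrist_force: [0.5, -0.2, -0.7]
opening: 1.0
grasp_force: 0.0
```

```bash
python3 -c "
from h import *
print(get_obs()['eef_pos'],goto((.458,-.207,.13),np.radians(-30)))"
```

```text
[ 0.37168467 -0.3196044   0.16482732] (array([ 0.5636, -0.0653,  0.1401]), array([-0.005, -0.003, -0.471]))
```

>>> arm_command --dp '[[0.564,-0.065,0.14],[0.564,-0.065,0.14],[0.564,-0.065,0.14],[0.564,-0.065,0.14],[0.564,-0.065,0.14]]' --turn '[[0,0,-0.471],[0,0,-0.471],[0,0,-0.471],[0,0,-0.471],[0,0,-0.471]]' --jaw '[1,1,1,1,1]'

```text
time_s: 1.35
eef_pos: [0.4574, -0.2115, 0.1313]
eef_rot: [0.0, 0.867, 0.499, -0.0]
wrist_force: [-0.5, -0.2, 0.5]
opening: 0.999
grasp_force: 0.0
```

```bash
cat >> h.py <<'E'
def look(col,z,name=None,near=None,r=300,**kw):
    o=get_obs(); im=camera("wrist")
    if name: cv2.imwrite(f"pics/{name}.png",im)
    e=blob(im,col,near or (280,210),r,**kw); p=None if e is None else cast("wrist",e[0],z,o)
    print(np.round(o["eef_pos"],4),np.round(o["eef_rot"],3),e,p if p is None else np.round(p,4)); return p
E
python3 -c "
from h import *
p=look('blue',.018,'w1')
print(goto((p[0],p[1],.02),np.radians(-30)))"
```

```text
[ 0.4574 -0.2115  0.1313] [ 0.     0.867  0.499 -0.   ] (array([281., 201.]), array([68.8, 70.8])) [ 0.4598 -0.2071  0.018 ]
(array([ 0.0215, -0.0015,  0.4459]), array([ 0.   ,  0.001, -0.007]))
```

View pics/w1.png

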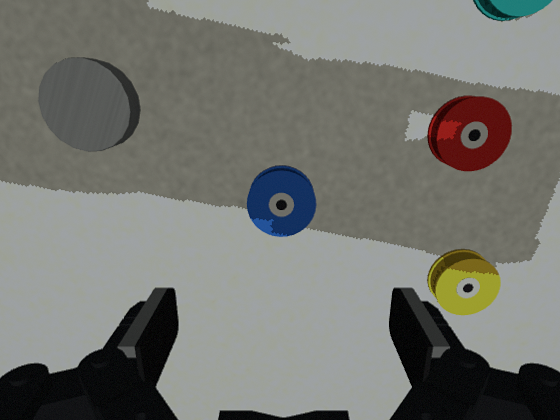

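The wrist view shows the blue reel centred at (281,204), with its hub in plain view. The red reel is at (474,135) and yellow at (468,288).

```bash
python3 -c "
from h import *
o=get_obs();print(o['eef_pos'])
p=cast('wrist',(281.5,204.5),.018,dict(eef_pos=[0.4574,-0.2115,0.1313],eef_rot=[0,.8665,.4992,0]));print(p)
look('blue',.018)
print(goto((p[0],p[1],.03),np.radians(-30)))"
```

```text
[ 0.4573695  -0.21186185  0.13147688]
[ 0.45877591 -0.20946066  0.018     ]
[ 0.4574 -0.2119  0.1315] [ 0.     0.867  0.498 -0.   ] (array([280.7, 200.6]), array([68.7, 71. ])) [ 0.4597 -0.2071  0.018 ]
(array([ 0.0119, -0.0005,  0.4063]), array([ 0.001,  0.001, -0.008]))
```

>>> arm_command --dp '[[0.012,0,0.25],[0.012,0,0.4],[0.012,0,0.46],[0.012,0,0.518],[0.012,0,0.518]]' --turn '[[0,0,0],[0,0,0],[0,0,0],[0,0,0],[0,0,0]]' --jaw '[1,1,1,1,1]'

```text
time_s: 2.08
eef_pos: [0.4592, -0.2088, 0.0018]
eef_rot: [-0.0, 0.867, 0.499, -0.0]
wrist_force: [-0.4, -0.1, -0.2]
opening: 0.996
grasp_force: 0.0
```

>>> arm_command --dp '[[0,0,0],[0,0,0],[0,0,0],[0,0,0],[0,0,0]]' --turn '[[0,0,0],[0,0,0],[0,0,0],[0,0,0],[0,0,0]]' --jaw '[0.5,0.5,0.3,0.3,0.3]'

```text
time_s: 2.7
eef_pos: [0.4602, -0.2091, 0.0033]
eef_rot: [0.001, 0.867, 0.499, 0.0]
wrist_force: [-1.8, 1.2, 7.1]
opening: 0.557
grasp_force: 60.7
```

```bash
python3 -c "
from h import *
print(goto((.503,-.05,.13),np.radians(-30)))"
```

```text
(array([ 0.6361, -0.1704, -0.5074]), array([ 0.005,  0.001, -0.005]))
```

>>> arm_command --dp '[[0,0,-0.2],[0.1,0,-0.4],[0.3,-0.1,-0.507],[0.5,-0.17,-0.507],[0.636,-0.17,-0.507]]' --turn '[[0,0,0],[0,0,0],[0,0,0],[0,0,0],[0,0,0]]' --jaw '[0.3,0.3,0.3,0.3,0.3]'

```text
time_s: 3.32
eef_pos: [0.5025, -0.0473, 0.1298]
eef_rot: [0.001, 0.866, 0.499, 0.001]
wrist_force: [0.9, -1.2, 0.3]
opening: 0.558
grasp_force: 61.8
```

```bash
python3 -c "
from h import *
camera('top')
look('wood',.006,'w2',s=60,v=20)"
```

```text
[ 0.5043 -0.0451  0.1298] [0.    0.866 0.5   0.002] (array([285.9, 122.7]), array([171.1, 174.5])) [0.5369 0.0042 0.006 ]
```

View pics/w2.png

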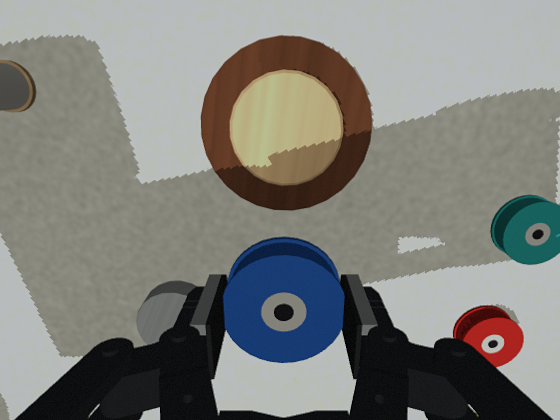

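The plate's dark disc is centred at (286,123) and its step at (286,128). The blue reel is held level, hub at (284,312).

```bash
python3 -c "
from h import *
o=get_obs(); print(o['eef_pos'])
im=cv2.imread('pics/w2.png'); h=cv2.cvtColor(im,cv2.COLOR_BGR2HSV)
print(h[127,286],h[170,300],h[200,286])
m=((h[...,0]>18)&(h[...,0]<32)&(h[...,1]>60)).astype(np.uint8); w=m*0; cv2.circle(w,(286,125),80,1,-1); m&=w
m=cv2.morphologyEx(m,cv2.MORPH_OPEN,np.ones((3,3)))
k=cv2.convexHull(max(cv2.findContours(m,0,1)[0],key=cv2.contourArea)); e=cv2.fitEllipse(k); print(e, cast('wrist',e[0],.013,o))
r=cast('wrist',(284,312),o['eef_pos'][2]+.015,o); print(r)
p=cast('wrist',(285.9,122.7),.006,o)
R=Rt(o['eef_rot']); print('tool', (R.T@(p-r))/.25, R.T@(r-o['eef_pos']))"
```

```text
[ 0.50352764 -0.04697414  0.1295047 ]
[ 27  71 184] [ 18 105 133] [ 10 150  51]
((293.03045654296875, 123.5394287109375), (92.8315200805664, 104.71952056884766), 159.84632873535156) [5.40113308e-01 1.37719870e-05 1.30000000e-02]
[ 0.50464873 -0.04829436  0.1445047 ]
tool [0.23704019 0.00644185 0.55429941] [-0.00056755  0.00165838 -0.01499758]
```

```bash
python3 -c "
from h import *
for i in range(3): p=look('wood',.006,s=60,v=20)
o=get_obs();R=Rt(o['eef_rot']);print(o['eef_pos'],(R.T@(p-o['eef_pos']))/.25)
"
```

```text
[ 0.5035 -0.047   0.1295] [0.001 0.866 0.5   0.001] (array([285.7, 119.4]), array([171.9, 175.6])) [0.5369 0.0043 0.006 ]
[ 0.5029 -0.0484  0.1291] [0.    0.866 0.5   0.   ] (array([285.6, 116.8]), array([172.6, 176.7])) [0.537  0.0044 0.006 ]
[ 0.5024 -0.0493  0.1289] [0.    0.866 0.5   0.   ] (array([285.5, 115.1]), array([173. , 177.4])) [0.5371 0.0044 0.006 ]
[ 0.50220962 -0.04993129  0.12870487] [0.2581156  0.01132217 0.49073004]
```

>>> arm_command --dp '[[0.15,0.005,0.05],[0.26,0.005,0.1],[0.26,0.005,0.2],[0.26,0.005,0.3],[0.26,0.005,0.34]]' --turn '[[0,0,0],[0,0,0],[0,0,0],[0,0,0],[0,0,0]]' --jaw '[0.3,0.3,0.3,0.3,0.3]'

```text
time_s: 4.2
eef_pos: [0.5348, 0.005, 0.042]
eef_rot: [-0.001, 0.867, 0.498, -0.001]
wrist_force: [0.3, -0.8, -0.6]
opening: 0.558
grasp_force: 61.8
```

>>> arm_command --dp '[[0,0,0],[0,0,0.03],[0,0,0.05],[0,0,0.07],[0,0,0.08]]' --turn '[[0,0,0],[0,0,0],[0,0,0],[0,0,0],[0,0,0]]' --jaw '[0.3,0.3,0.3,0.3,0.3]'

```text
time_s: 4.82
eef_pos: [0.536, 0.006, 0.0233]
eef_rot: [-0.0, 0.867, 0.499, -0.0]
wrist_force: [0.3, -0.7, -0.6]
opening: 0.556
grasp_force: 61.8
```

>>> arm_command --dp '[[0,0,0.01],[0,0,0.018],[0,0,0.024],[0,0,0.024],[0,0,0.024]]' --turn '[[0,0,0],[0,0,0],[0,0,0],[0,0,0],[0,0,0]]' --jaw '[0.3,0.3,0.3,0.3,0.3]'

```text
time_s: 5.45
eef_pos: [0.5362, 0.006, 0.0176]
eef_rot: [0.0, 0.867, 0.499, 0.0]
wrist_force: [0.1, -1.2, -0.6]
opening: 0.559
grasp_force: 62.0
```

>>> arm_command --dp '[[0,0,0.004],[0,0,0.008],[0,0,0.008]]' --turn '[[0,0,0],[0,0,0],[0,0,0]]' --jaw '[0.3,0.3,0.3]'

```text
time_s: 5.82
eef_pos: [0.5362, 0.0059, 0.0173]
eef_rot: [0.0, 0.867, 0.499, -0.0]
wrist_force: [-8.3, 0.4, 17.6]
opening: 0.56
grasp_force: 64.0
```

Contact. Release, then rise to look.

>>> arm_command --dp '[[0,0,0],[0,0,0],[0,0,0],[-0.0,0,-0.03],[0,0,-0.1]]' --turn '[[0,0,0],[0,0,0],[0,0,0],[0,0,0],[0,0,0]]' --jaw '[0.7,1,1,1,1]'

```text
time_s: 6.45
eef_pos: [0.5354, 0.0061, 0.0407]
eef_rot: [-0.001, 0.867, 0.499, -0.001]
wrist_force: [-0.5, -0.9, 0.3]
opening: 0.998
grasp_force: 0.0
```

>>> arm_command --dp '[[-0.05,0,-0.2],[-0.1,0,-0.35],[-0.1,0,-0.35],[-0.1,0,-0.35],[-0.1,0,-0.35]]' --turn '[[0,0,0],[0,0,0],[0,0,0],[0,0,0],[0,0,0]]' --jaw '[1,1,1,1,1]'

```text
time_s: 7.08
eef_pos: [0.5227, -0.0152, 0.127]
eef_rot: [-0.001, 0.867, 0.499, -0.001]
wrist_force: [0.6, 0.1, -0.7]
opening: 0.998
grasp_force: 0.0
```

```bash
python3 -c "
from h import *
camera('top')
look('wood',.006,'w3',s=60,v=20); look('blue',.032)
"
```

```text
[ 0.5227 -0.0152  0.1269] [-0.001  0.867  0.499 -0.001] (array([285.3, 172.4]), array([162. , 165.9])) [0.5371 0.0043 0.006 ]
[ 0.5228 -0.0152  0.1269] [-0.001  0.867  0.499 -0.001] (array([285.4, 178.6]), array([75.4, 77.6])) [0.5382 0.006  0.032 ]
```

View pics/w3.png

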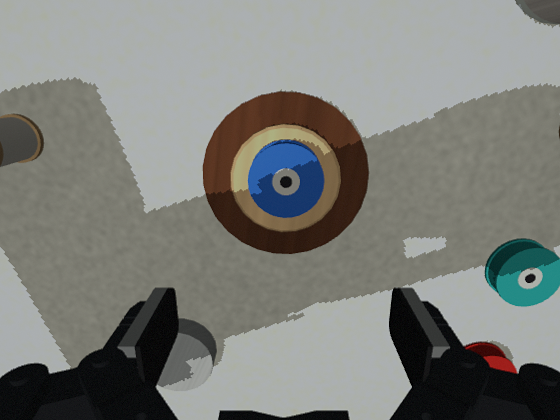

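Blue sits concentric on the step: hub (286,182), step centre about (286,178).

```bash
python3 -c "
from h import *
print(goto((.596,-.232,.13),np.radians(-30)))"
```

```text
(array([-0.6027,  0.6881, -0.0131]), array([-0.004,  0.001, -0.005]))
```

>>> arm_command --dp '[[-0.603,0.688,-0.013],[-0.603,0.688,-0.013],[-0.603,0.688,-0.013],[-0.603,0.688,-0.013],[-0.603,0.688,-0.013]]' --turn '[[0,0,0],[0,0,0],[0,0,0],[0,0,0],[0,0,0]]' --jaw '[1,1,1,1,1]'

```text
time_s: 7.85
eef_pos: [0.5966, -0.2355, 0.1304]
eef_rot: [-0.0, 0.868, 0.497, -0.0]
wrist_force: [-0.4, 0.1, -0.6]
opening: 0.999
grasp_force: 0.0
```

```bash
cat >> h.py <<'E'
def hub(col,z,**kw):
    """white/grey hub centre: inner unsaturated hole of the coloured blob nearest the view centre"""
    o=get_obs(); im=camera("wrist"); m=mask(im,col,90,25)
    cs,hi=cv2.findContours(m,cv2.RETR_CCOMP,cv2.CHAIN_APPROX_NONE)
    for i,c in enumerate(cs):
        if hi[0][i][3]>=0 and cv2.contourArea(c)>100:
            e=cv2.fitEllipse(c); print(np.round(e[0],1),np.round(e[1],1),np.round(cast("wrist",e[0],z,o),4))
    print(np.round(o["eef_pos"],4))
E
python3 -c "
from h import *
camera('top'); camera('top'); camera('top')
hub('red',.018); p=look('red',.018,'w4')"
```

```text
[282.  209.1] [24.4 26.1] [ 0.5958 -0.2319  0.018 ]
[ 0.5959 -0.2312  0.1303]
[ 0.5959 -0.2309  0.1305] [-0.001  0.866  0.499 -0.   ] (array([282. , 206.1]), array([69.2, 71. ])) [ 0.597  -0.2297  0.018 ]
```

>>> arm_command --dp '[[-0.003,0,0.25],[-0.003,0,0.4],[-0.003,0,0.46],[-0.003,0,0.512],[-0.003,0,0.512]]' --turn '[[0,0,0],[0,0,0],[0,0,0],[0,0,0],[0,0,0]]' --jaw '[1,1,1,1,1]'

```text
time_s: 8.72
eef_pos: [0.5964, -0.2329, 0.0036]
eef_rot: [0.0, 0.867, 0.499, 0.0]
wrist_force: [0.4, 0.6, 1.2]
opening: 1.002
grasp_force: 0.0
```

>>> arm_command --dp '[[0,0,0],[0,0,0],[0,0,0],[0,0,0],[0,0,0]]' --turn '[[0,0,0],[0,0,0],[0,0,0],[0,0,0],[0,0,0]]' --jaw '[0.5,0.5,0.3,0.3,0.3]'

```text
time_s: 9.35
eef_pos: [0.5974, -0.2339, 0.0051]
eef_rot: [0.001, 0.867, 0.499, 0.001]
wrist_force: [-0.6, 0.7, 5.4]
opening: 0.562
grasp_force: 62.0
```

>>> arm_command --dp '[[0,0,-0.2],[0,0,-0.4],[0,0,-0.5],[0,0,-0.5],[0,0,-0.5]]' --turn '[[0,0,0],[0,0,0],[0,0,0],[0,0,0],[0,0,0]]' --jaw '[0.3,0.3,0.3,0.3,0.3]'

```text
time_s: 9.98
eef_pos: [0.5953, -0.2326, 0.1268]
eef_rot: [-0.001, 0.867, 0.499, -0.0]
wrist_force: [-0.3, 0.3, -1.2]
opening: 0.551
grasp_force: 62.0
```

```bash
python3 -c "
from h import *
camera('top'); camera('top'); camera('top')
hub('red',get_obs()['eef_pos'][2]+.015)
print(goto((.5362,.006,.13),np.radians(-30)))"
```

```text
[283.4 305.1] [39.9 45.7] [ 0.5976 -0.2309  0.1411]
[ 0.595  -0.2324  0.1261]
(array([ 0.7063, -0.6836, -0.0121]), array([-0.006, -0.   , -0.006]))
```

>>> arm_command --dp '[[0.698,-0.681,0],[0.698,-0.681,0],[0.698,-0.681,0],[0.698,-0.681,0],[0.698,-0.681,0]]' --turn '[[0,0,0],[0,0,0],[0,0,0],[0,0,0],[0,0,0]]' --jaw '[0.3,0.3,0.3,0.3,0.3]'

```text
time_s: 10.8
eef_pos: [0.5347, 0.0071, 0.1273]
eef_rot: [-0.001, 0.866, 0.501, -0.001]
wrist_force: [0.9, -1.0, -1.3]
opening: 0.555
grasp_force: 62.1
```

>>> arm_command --dp '[[0,0,0.05],[0,0,0.1],[0,0,0.18],[0,0,0.24],[0,0,0.28]]' --turn '[[0,0,0],[0,0,0],[0,0,0],[0,0,0],[0,0,0]]' --jaw '[0.3,0.3,0.3,0.3,0.3]'

```text
time_s: 11.42
eef_pos: [0.536, 0.0027, 0.0567]
eef_rot: [-0.001, 0.867, 0.498, -0.001]
wrist_force: [0.8, 1.2, 0.3]
opening: 0.553
grasp_force: 62.1
```

```bash
python3 -c "
from h import *
camera('top'); camera('top'); camera('top')
hub('red',get_obs()['eef_pos'][2]+.013)
print(goto((.5349,.0038,.042),np.radians(-30)))"
```

```text
[283.4 305.2] [40.  45.7] [0.5382 0.0035 0.0707]
[0.5363 0.0031 0.0577]
(array([-0.0016, -0.008 ,  0.0654]), array([ 0.   , -0.   , -0.006]))
```

>>> arm_command --dp '[[0,-0.006,0.03],[0,-0.006,0.05],[0,-0.006,0.065],[0,-0.006,0.077],[0,-0.006,0.077]]' --turn '[[0,0,0],[0,0,0],[0,0,0],[0,0,0],[0,0,0]]' --jaw '[0.3,0.3,0.3,0.3,0.3]'

```text
time_s: 12.25
eef_pos: [0.5351, 0.0042, 0.0388]
eef_rot: [-0.0, 0.867, 0.499, -0.0]
wrist_force: [0.7, 0.4, -0.7]
opening: 0.554
grasp_force: 62.1
```

>>> arm_command --dp '[[0,0,0.003],[0,0,0.006],[0,0,0.006]]' --turn '[[0,0,0],[0,0,0],[0,0,0]]' --jaw '[0.3,0.3,0.3]'

```text
time_s: 12.62
eef_pos: [0.5353, 0.0041, 0.0376]
eef_rot: [0.0, 0.867, 0.499, 0.0]
wrist_force: [0.8, 0.7, -1.0]
opening: 0.556
grasp_force: 62.1
```

>>> arm_command --dp '[[0,0,0.002],[0,0,0.004],[0,0,0.004]]' --turn '[[0,0,0],[0,0,0],[0,0,0]]' --jaw '[0.3,0.3,0.3]'

```text
time_s: 13.0
eef_pos: [0.5354, 0.0041, 0.0371]
eef_rot: [0.0, 0.867, 0.499, 0.0]
wrist_force: [-2.1, -0.9, 6.3]
opening: 0.558
grasp_force: 62.8
```

>>> arm_command --dp '[[0,0,0],[0,0,0],[0,0,0],[0,0,-0.03],[0,0,-0.1]]' --turn '[[0,0,0],[0,0,0],[0,0,0],[0,0,0],[0,0,0]]' --jaw '[0.7,1,1,1,1]'

```text
time_s: 13.62
eef_pos: [0.5347, 0.0042, 0.0617]
eef_rot: [-0.001, 0.867, 0.499, -0.001]
wrist_force: [0.7, -0.3, -0.2]
opening: 1.0
grasp_force: 0.0
```

>>> arm_command --dp '[[-0.05,0,-0.2],[-0.1,0,-0.35],[-0.1,0,-0.4],[-0.1,0,-0.4],[-0.1,0,-0.4]]' --turn '[[0,0,0],[0,0,0],[0,0,0],[0,0,0],[0,0,0]]' --jaw '[1,1,1,1,1]'

```text
time_s: 14.25
eef_pos: [0.5219, -0.017, 0.1602]
eef_rot: [-0.001, 0.867, 0.499, -0.001]
wrist_force: [0.6, 0.1, -0.6]
opening: 0.998
grasp_force: 0.0
```

```bash
python3 -c "
from h import *
camera('top'); camera('top')
look('wood',.006,'w5',s=60,v=20); hub('red',.050)
print(goto((.5535,.239,.21),np.radians(-30)))"
```

```text
[ 0.5218 -0.017   0.1599] [-0.001  0.867  0.499 -0.001] (array([285.2, 161.1]), array([146.9, 149. ])) [0.5369 0.0038 0.006 ]
[285.4 173.4] [26.8 27.1] [0.5372 0.0041 0.05  ]
[ 0.5219 -0.017   0.16  ]
(array([ 0.9489, -0.4064, -0.1987]), array([-0.004,  0.001, -0.005]))
```

View pics/w5.png

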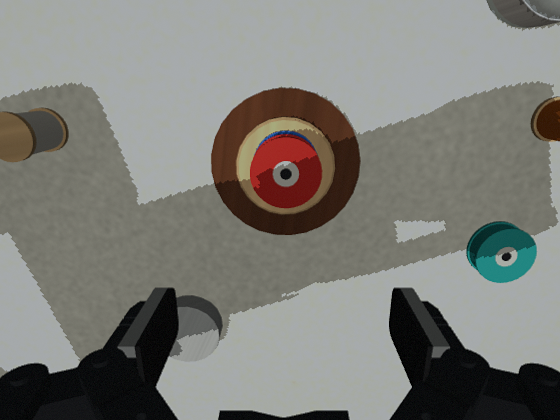

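The red reel is concentric on blue and plate: hub (285,173), disc centre (285,161), which agree once height is allowed for. On to the lids.

>>> arm_command --dp '[[0.949,-0.406,-0.199],[0.949,-0.406,-0.199],[0.949,-0.406,-0.199],[0.949,-0.406,-0.199],[0.949,-0.406,-0.199]]' --turn '[[0,0,0],[0,0,0],[0,0,0],[0,0,0],[0,0,0]]' --jaw '[1,1,1,1,1]'

```text
time_s: 15.08
eef_pos: [0.5541, 0.2424, 0.2114]
eef_rot: [-0.0, 0.866, 0.501, 0.0]
wrist_force: [0.1, -0.0, 0.2]
opening: 1.003
grasp_force: 0.0
```

```bash
python3 -c "
from h import *
for i in range(4): camera('top')
look('orange',.112,'w6'); look('green',.062,s=60,v=20)"
```

```text
[0.5538 0.2376 0.2103] [-0.     0.867  0.499 -0.001] (array([361.6, 358.7]), array([76.4, 85.4])) [0.5476 0.1018 0.112 ]
[0.5539 0.2372 0.2103] [-0.     0.867  0.498 -0.001] (array([282.4, 135.2]), array([130.6, 131.8])) [0.5779 0.2771 0.062 ]
```

View pics/w6.png

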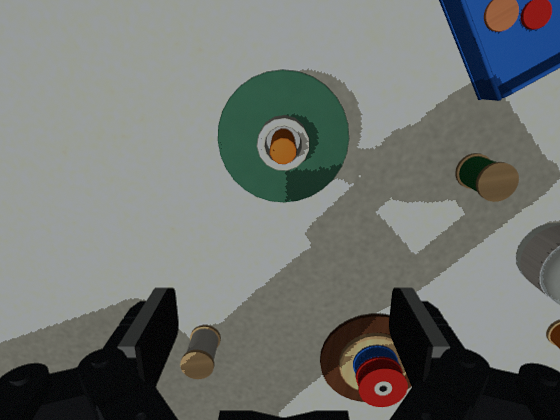

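Green lid is centred at (282,135), the collar at about (283,143) and the post tip at about (284,151).

```bash
python3 -c "
from h import *
im=cv2.imread('pics/w6.png'); o=get_obs()
h=cv2.cvtColor(im,cv2.COLOR_BGR2HSV)
w=np.zeros(im.shape[:2],np.uint8); cv2.circle(w,(284,148),22,1,-1)
m=mask(im,'orange',120,150)&w
c=max(cv2.findContours(m,0,1)[0],key=cv2.contourArea); (x,y),r=cv2.minEnclosingCircle(c); print(x,y,r)
for uv,z in (((x,y),.112),((283.5,151),.112),((283.3,143.5),.086),((282.4,135.2),.062)): print(cast('wrist',uv,z,o))
print(o['eef_pos'])"
```

```text
290.0 157.5 6.020897388458252
[0.57862943 0.26790077 0.112     ]
[0.57712154 0.27365849 0.112     ]
[0.57737296 0.27435827 0.086     ]
[0.57806851 0.27693016 0.062     ]
[0.55399008 0.23698877 0.21051805]
```

>>> arm_command --dp '[[0.1,0,0],[0.175,0,0.05],[0.175,0,0.15],[0.175,0,0.25],[0.175,0,0.3]]' --turn '[[0,0,0],[0,0,0],[0,0,0],[0,0,0],[0,0,0]]' --jaw '[1,1,1,1,1]'

```text
time_s: 16.0
eef_pos: [0.5755, 0.2747, 0.1344]
eef_rot: [-0.0, 0.867, 0.498, -0.001]
wrist_force: [0.1, -0.4, -0.1]
opening: 0.997
grasp_force: 0.0
```

>>> arm_command --dp '[[0,0,0],[0,0,0.06],[0,0,0.12],[0,0,0.18],[0,0,0.18]]' --turn '[[0,0,0],[0,0,0],[0,0,0],[0,0,0],[0,0,0]]' --jaw '[1,1,1,1,0.7]'

```text
time_s: 16.62
eef_pos: [0.5748, 0.2761, 0.0891]
eef_rot: [-0.0, 0.867, 0.499, -0.002]
wrist_force: [0.2, 0.5, 0.1]
opening: 0.815
grasp_force: 0.0
```

>>> arm_command --dp '[[0,0,-0.006],[0,0,-0.006],[0,0,-0.006],[0,0,-0.006],[0,0,-0.006]]' --turn '[[0,0,0],[0,0,0],[0,0,0],[0,0,0],[0,0,0]]' --jaw '[0.5,0.3,0.2,0,0]'

```text
time_s: 17.25
eef_pos: [0.5764, 0.2768, 0.0936]
eef_rot: [-0.0, 0.867, 0.499, 0.0]
wrist_force: [-2.8, 1.4, 6.1]
opening: 0.182
grasp_force: 58.5
```

>>> arm_command --dp '[[0,0,0],[0,0,0],[0,0,0]]' --turn '[[0,0,0],[0,0,0],[0,0,0]]' --jaw '[0,0,0]'

```text
time_s: 17.62
eef_pos: [0.5764, 0.2768, 0.0936]
eef_rot: [-0.0, 0.867, 0.499, 0.0]
wrist_force: [-2.4, 1.9, 5.1]
opening: 0.184
grasp_force: 58.5
```

>>> arm_command --dp '[[0,0,-0.05],[0,0,-0.15],[0,0,-0.28],[0,0,-0.4],[0,0,-0.42]]' --turn '[[0,0,0],[0,0,0],[0,0,0],[0,0,0],[0,0,0]]' --jaw '[0,0,0,0,0]'

```text
time_s: 18.25
eef_pos: [0.5776, 0.2766, 0.2004]
eef_rot: [0.001, 0.867, 0.499, 0.002]
wrist_force: [1.5, 0.5, -3.4]
opening: 0.185
grasp_force: 58.9
```

```bash
python3 -c "
from h import *
for i in range(4): camera('top')
o=get_obs(); im=camera('wrist'); cv2.imwrite('pics/w7.png',im); s=camera('scene'); cv2.imwrite('pics/s7.png',cv2.resize(s[180:400,200:500],None,fx=2,fy=2))
print(o['eef_pos'],o['opening'],o['wrist_force'])
print(goto((.5353,.0045,.205),np.radians(-30)))"
```

```text
[0.57520479 0.27607802 0.1958783 ] 0.18845413248644602 [-1.02350599 -0.20291611 -3.40299469]
(array([-1.0196,  0.4079, -0.0354]), array([-0.004,  0.004, -0.006]))
```

View pics/w7.png

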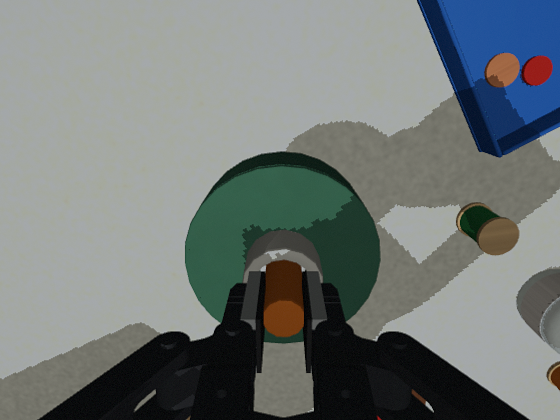

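The lids are held together, level (wrist force 3.4 N, both lids' weight). The post tip is at (284,318).

```bash
python3 -c "
from h import *
im=cv2.imread('pics/w7.png'); h=cv2.cvtColor(im,cv2.COLOR_BGR2HSV); print(h[318,284],h[285,284],h[310,284])
m=((h[...,0]<16)&(h[...,1]>150)&(h[...,2]>h[318,284,2]*.88)).astype(np.uint8); m[:255]=0;m[345:]=0;m[:,:255]=0;m[:,310:]=0
c=cv2.convexHull(max(cv2.findContours(m,0,1)[0],key=cv2.contourArea)); print(cv2.boundingRect(c))
e=cv2.fitEllipse(c); print(e)
o=get_obs(); R=Rt(o['eef_rot']); print(o['eef_pos'])
for uv in (e[0],(284,318)): print(R.T@(cast('wrist',uv,o['eef_pos'][2]+.0184,o)-o['eef_pos']))
g=blob(im,'green',(283,250),130,s=60,v=20);print(g)
"
```

```text
[ 13 220 115] [ 14 247  64] [ 12 207 116]
(264, 301, 40, 35)
((283.4881286621094, 318.1176452636719), (36.03664779663086, 41.32417678833008), 88.46764373779297)
[0.57522887 0.27611118 0.19579589]
[-0.00103121  0.00145098 -0.01840096]
[-0.00097728  0.00164956 -0.01840152]
(array([282. , 250.1]), array([192.3, 193.8]))
```

>>> arm_command --dp '[[-0.15,0.06,-0.04],[-0.37,0.15,-0.04],[-0.6,0.24,-0.04],[-0.8,0.33,-0.04],[-0.95,0.39,-0.04]]' --turn '[[0,0,0],[0,0,0],[0,0,0],[0,0,0],[0,0,0]]' --jaw '[0,0,0,0,0]'

```text
time_s: 19.18
eef_pos: [0.5402, 0.0199, 0.2069]
eef_rot: [-0.0, 0.867, 0.498, -0.001]
wrist_force: [0.6, 0.5, -3.4]
opening: 0.18
grasp_force: 58.9
```

>>> arm_command --dp '[[-0.04,0.01,0],[-0.065,0.016,0],[-0.065,0.016,0],[-0.065,0.016,0],[-0.065,0.016,0]]' --turn '[[0,0,0],[0,0,0],[0,0,0],[0,0,0],[0,0,0]]' --jaw '[0,0,0,0,0]'

```text
time_s: 19.8
eef_pos: [0.5365, 0.0069, 0.2077]
eef_rot: [-0.0, 0.866, 0.499, 0.0]
wrist_force: [-0.8, -0.8, -2.6]
opening: 0.181
grasp_force: 58.9
```

```bash
python3 -c "
from h import *
for i in range(3): camera('top')
o=get_obs(); print(o['eef_pos'],goto((.5362,.0057,.115),np.radians(-30)))"
```

```text
[0.53647223 0.00651121 0.2077563 ] (array([-0.0034,  0.0007,  0.371 ]), array([-0.   , -0.   , -0.004]))
```

>>> arm_command --dp '[[-0.003,0,0.05],[-0.003,0,0.14],[-0.003,0,0.23],[-0.003,0,0.31],[-0.003,0,0.34]]' --turn '[[0,0,0],[0,0,0],[0,0,0],[0,0,0],[0,0,0]]' --jaw '[0,0,0,0,0]'

```text
time_s: 20.58
eef_pos: [0.5347, 0.0056, 0.1207]
eef_rot: [-0.001, 0.867, 0.499, -0.001]
wrist_force: [-0.4, -0.2, -2.6]
opening: 0.181
grasp_force: 58.9
```

```bash
python3 -c "
from h import *
for i in range(3): camera('top')
s=camera('scene'); cv2.imwrite('pics/s8.png',cv2.resize(s[170:300,210:390],None,fx=4,fy=4))
o=get_obs(); print(o['eef_pos'],o['wrist_force'],goto((.5362,.0057,.1),np.radians(-30)))"
```

```text
[0.53645154 0.0053158  0.12321544] [ 0.69978843 -0.1334703  -3.02438882] (array([ 0.0008, -0.0017,  0.0929]), array([ 0.001, -0.   , -0.006]))
```

View pics/s8.png

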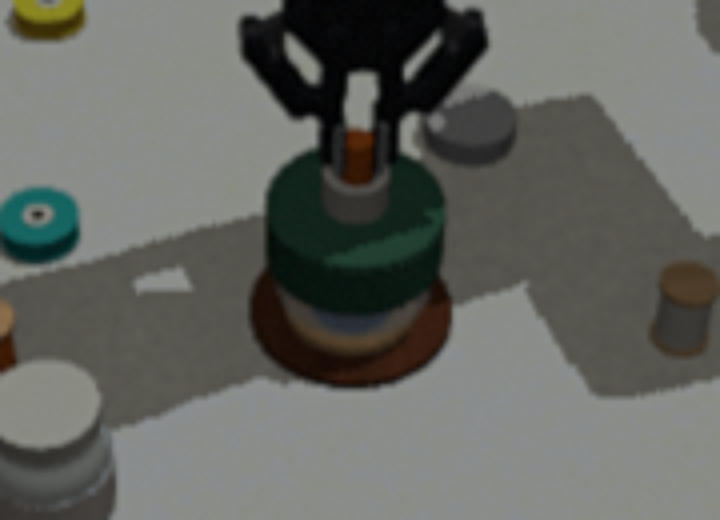

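The scene view shows the lids level and centred over the plate, with the reels visible inside the clear lid. Lowering the rest.

>>> arm_command --dp '[[0,0,0.02],[0,0,0.04],[0,0,0.06],[0,0,0.075],[0,0,0.085]]' --turn '[[0,0,0],[0,0,0],[0,0,0],[0,0,0],[0,0,0]]' --jaw '[0,0,0,0,0]'

```text
time_s: 21.4
eef_pos: [0.5359, 0.0054, 0.1012]
eef_rot: [-0.0, 0.867, 0.499, -0.0]
wrist_force: [0.8, 0.2, -3.1]
opening: 0.18
grasp_force: 58.9
```

>>> arm_command --dp '[[0,0,0.005],[0,0,0.01],[0,0,0.013]]' --turn '[[0,0,0],[0,0,0],[0,0,0]]' --jaw '[0,0,0]'

```text
time_s: 21.78
eef_pos: [0.5363, 0.0055, 0.0997]
eef_rot: [0.0, 0.867, 0.499, 0.0]
wrist_force: [-6.9, 1.4, 12.4]
opening: 0.181
grasp_force: 60.5
```

>>> arm_command --dp '[[0,0,0],[0,0,0],[0,0,0],[0,0,0],[0,0,0]]' --turn '[[0,0,0],[0,0,0],[0,0,0],[0,0,0],[0,0,0]]' --jaw '[0.4,0.7,1,1,1]'

```text
time_s: 22.4
eef_pos: [0.5361, 0.0054, 0.0982]
eef_rot: [-0.0, 0.867, 0.499, 0.0]
wrist_force: [0.7, -0.6, -0.7]
opening: 0.996
grasp_force: 0.0
```

```bash
python3 -c "
from h import *
for i in range(3): camera('top')
o=get_obs(); print(o['eef_pos'],o['wrist_force'],o['opening'],goto((.5362,.0057,.072),np.radians(-30)))"
```

```text
[0.53602919 0.0054099  0.0982244 ] [-0.37489987 -0.63009974  0.11618015] 1.0017746491736534 (array([0.0013, 0.    , 0.1049]), array([-0.   ,  0.   , -0.006]))
```

>>> arm_command --dp '[[0,0,0.03],[0,0,0.06],[0,0,0.085],[0,0,0.102],[0,0,0.102]]' --turn '[[0,0,0],[0,0,0],[0,0,0],[0,0,0],[0,0,0]]' --jaw '[1,1,1,1,1]'

```text
time_s: 23.18
eef_pos: [0.5358, 0.0055, 0.0723]
eef_rot: [-0.0, 0.867, 0.499, -0.0]
wrist_force: [-0.2, 0.7, 0.1]
opening: 1.003
grasp_force: 0.0
```

>>> arm_command --dp '[[0,0,0],[0,0,0],[0,0,0],[0,0,0],[0,0,0]]' --turn '[[0,0,0],[0,0,0],[0,0,0],[0,0,0],[0,0,0]]' --jaw '[0.8,0.6,0.5,0.35,0.2]'

```text
time_s: 23.8
eef_pos: [0.5364, 0.0054, 0.0735]
eef_rot: [0.0, 0.867, 0.499, 0.0]
wrist_force: [-1.7, -0.8, 5.0]
opening: 0.424
grasp_force: 59.5
```

>>> arm_command --dp '[[0,0,0],[0,0,0],[0,0,0]]' --turn '[[0,0,0],[0,0,0],[0,0,0]]' --jaw '[0.2,0.2,0.2]'

```text
time_s: 24.18
eef_pos: [0.5364, 0.0054, 0.0735]
eef_rot: [0.0, 0.867, 0.499, 0.0]
wrist_force: [-2.0, -0.6, 5.7]
opening: 0.426
grasp_force: 59.5
```

>>> arm_command --dp '[[0,0,-0.02],[0,0,-0.05],[0,0,-0.09],[0,0,-0.13],[0,0,-0.16]]' --turn '[[0,0,0],[0,0,0],[0,0,0],[0,0,0],[0,0,0]]' --jaw '[0.2,0.2,0.2,0.2,0.2]'

```text
time_s: 24.8
eef_pos: [0.5364, 0.0053, 0.1138]
eef_rot: [0.0, 0.867, 0.499, 0.0]
wrist_force: [-0.6, -1.2, -1.0]
opening: 0.423
grasp_force: 60.1
```

>>> arm_command --dp '[[0,0,-0.06],[0,0,-0.12],[0,0,-0.18],[0,0,-0.24],[0,0,-0.28]]' --turn '[[0,0,0],[0,0,0],[0,0,0],[0,0,0],[0,0,0]]' --jaw '[0.2,0.2,0.2,0.2,0.2]'

```text
time_s: 25.42
eef_pos: [0.5364, 0.0054, 0.1841]
eef_rot: [0.0, 0.867, 0.499, 0.0]
wrist_force: [-0.6, 0.4, -1.6]
opening: 0.426
grasp_force: 60.1
```

>>> arm_command --dp '[[0,0,-0.04],[0,0,-0.08],[0,0,-0.1],[0,0,-0.1],[0,0,-0.1]]' --turn '[[0,0,0],[0,0,0],[0,0,0],[0,0,0],[0,0,0]]' --jaw '[0.2,0.2,0.2,0.2,0.2]'

```text
time_s: 26.05
eef_pos: [0.5358, 0.0055, 0.2073]
eef_rot: [-0.0, 0.867, 0.499, -0.0]
wrist_force: [0.1, -0.1, -1.6]
opening: 0.422
grasp_force: 60.1
```

>>> arm_command --dp '[[0,0,0],[0,0,0],[0,0,0],[0,0,0],[0,0,0]]' --turn '[[0,0,0],[0,0,0],[0,0,0],[0,0,0],[0,0,0]]' --jaw '[0.2,0.2,0.2,0.2,0.2]'

```text
time_s: 26.68
eef_pos: [0.5361, 0.0054, 0.2078]
eef_rot: [0.0, 0.867, 0.499, 0.0]
wrist_force: [0.0, 0.1, -1.5]
opening: 0.427
grasp_force: 60.1
```

```bash
python3 -c "
from h import *
s=camera('scene'); cv2.imwrite('pics/s9.png',cv2.resize(s[120:300,180:400],None,fx=3,fy=3))
o=get_obs(); print(o['eef_pos'],o['wrist_force'],o['opening'],np.abs(o['dq']).max())"
```

```text
[0.5360837  0.00539245 0.20781036] [ 0.53635919 -0.34323189 -0.67530311] 0.4278014655143033 0.0026022735522196858
```

View pics/s9.png

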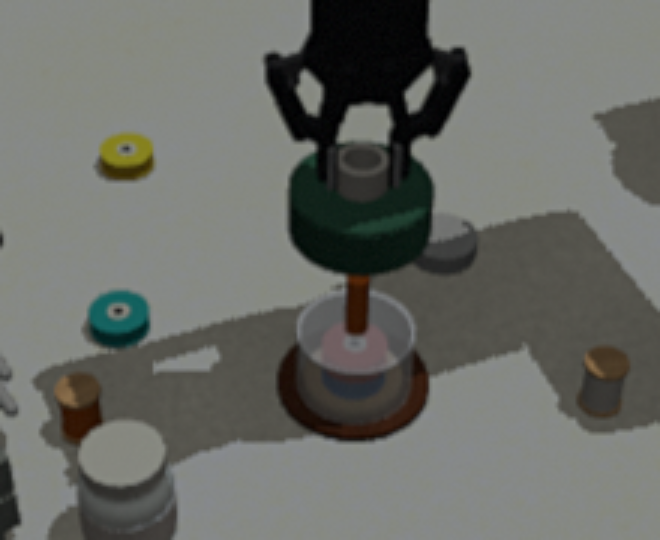

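The clear lid is seated over both reels, and the green lid is held level at about 162 mm, clear of the post. Handing in.

```bash
python3 -c "
from bench import *
print(hand_in())"
```

```text
the job is handed in; nothing more can be done
None
```

The job is handed in, with no verdict returned: both reels are stacked centred on the plate with the clear lid seated over them, and the green lid is held still and level, its lower edge about 162 mm up, by the arm's readings and the last picture.

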